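Find the chip-clamp gap of a bench analyser with a three-leaf gauge

ROBOT

A 6-joint arm with a two-finger parallel gripper is mounted at the origin on the work surface. World frame = base frame: x ahead of the robot, y to its left, z up, the work surface at z = 0. Lengths are in m, angles in rad, forces in N, time in s.
With the tool pointing down it reaches from about 0.25 to 0.775 m from the base axis. Payload 4 kg.
Tool frame: the origin (TCP) lies at the very end of the fingers, on their centre line; the grasp point (between the pads) lies 19 mm behind it (robot.grip_point_offset is the distance from the TCP to the grasp point, in m); z points along the fingers, y is the direction in which the jaws open and shut (so a half turn about z gives the same grasp; the last joint's range is limited). The gripper opens to 94 mm and grips with 3 to 60 N. Pads are 16 mm wide; open, the fingers measure 119 mm over their backs; the gripper's body (75 mm by 177 mm) begins 78 mm behind the grasp point.
Start: joints at [-1.352, 0.087, 1.371, -0, 1.684, -0.103], TCP at [0.174, -0.522, 0.206] pointing down, gripper open.
Joint ranges: [-3.1, 3.1], [-0.76, 2.03], [0.27, 2.55], [-1.08, 4.22], [0.17, 2.65], [-2.57, 2.57]. Speed limits (rad/s): [2.79, 2.79, 3.14, 3.14, 3.14, 3.14].

INTERFACE

Orientations are given as a unit quaternion [w, x, y, z].
In Python, from cell import robot gives the robot as it stands.
- The arm moves only by the tool servo_tool, never from a script. Its argument "plan" is a list of rows, each a list of 7 numbers: the turn, a rotation vector about the tool's x, y, z each as a share of 180 degrees, from -1 to 1, then the shift along the tool's x, y, z each as a share of 0.1 m, from -1 to 1, then the opening, from -1 (shut) to 1 (fully open), so that 0 is half open. In form: [[ax, ay, az, x, y, z, grip], ...]. A call has 1 to 20 rows; each row is the pose to reach, as a shift and turn from the pose commanded when the call began, along the tool's axes at that moment, turning the shorter way round; what a row does not reach only later rows make up. A row lasts 1/10 s, in which the tool goes at most 50 mm and 8.59 degrees, less where a joint would pass 70% of its speed; a pose out of reach is approached as far as the arm can. A call with a number of a shift or a turn outside -1 to 1 is refused whole. A call with a gripper value outside its range is refused whole. The fingers move at their own pace and stop on an object; the grip force is fixed at half the most. Time passes only in rows, so rows that repeat a pose let the fingers close. It gives the time, the measured TCP pose, the force and the opening at its end, in the units of the state.
- robot.state(): the state, without advancing time (a new reading comes with each control period).
- robot.capture(name): name is "side" or "top" or "wrist"; returns (picture, depth): 384x512x3 uint8, red, green, blue; 384x512 float32, m along the optical axis (not along the pixel's ray), 0 where there is no reading.
- robot.calibration(name): a dict with "fx", "fy", "cx", "cy" (pixels), "k1" (the pictures are not rectified: a ray, as slopes to the right and down, at radius r is drawn at 1 + k1 r^2 times it, then the intrinsics apply), "rvec" (rotation vector, rad) and "tvec" (3), from world to camera coordinates, as OpenCV has them. Camera axes: x right, y down, z forward; pixel columns grow to the right and rows downward; lengths in m; the calibration is good to about 2 mm. A picture is of the moment at which its call begins: read the wrist's pose just before it. calibration takes no time and is no camera call; for the wrist camera it gives the pose at the moment of the call.
- robot.sign_off(): hands the job in, once; it reports no verdict.
The state is a dict: "t": time; "q": joint angles; "qvel": joint speeds; "effort": joint torques, N m; "position": TCP position; "tcp_rot": TCP orientation; "force": force on the tool from outside, world axes, zero at the start; "torque": the same for the moment, N m; "width": finger opening in m.
Only numpy, scipy, OpenCV 4.12 (cv2) and the standard library are available. Lean on these libraries where they do the work, as an engineer would, in place of code of your own. Each camera call takes 0.05 s, during which the arm holds its last target. There are 200 camera calls.

TASK

Find out how wide the chip clamp on the white analyser is open: take the three-leaf gauge from its stand and try its leaves in the clamp slot, thinnest first and one size at a time, each pushed gently down until its tip is at the slot floor (at most a few millimetres above it). A leaf that fits loosely leaves the sprung blue jaw where it is; the first leaf that binds, pinched so that it pushes the jaw back a little, is the answer: leave the gauge standing upright in the slot on that leaf, fully down, and let go of it. Do not force the clamp, and leave the bottle, vial and dish alone.

Things in the scene. Friction and masses are not known exactly. Their poses are not given: they have to be found in the camera images.
- gauge: Three-leaf gauge, 60 g: grey bar 120 mm long (its y), 14 wide (x), 10 high, orange handle on its middle, three alloy leaves hanging from it, each 20 wide (y), 36 long, tip fully rounded, centred on x=0. Leaf 1 at y=-32 mm is 5 mm thick (x), leaf 2 at y=0 8 mm, leaf 3 at y=+32 mm 11 mm. Origin: middle of the bar's underside, z up. It rests by its bar ends in notches of a black stand, bar underside 55 mm up.
- grip (a point): Middle of the gauge's upright orange handle block, 32 mm above the gauge's origin. The block is 16 mm (gauge x) by 26 mm (gauge y), its top 50 mm and its foot (the bar's top) 10 mm above the origin. Gripping it across the 26 mm best resists the tipping moment of a binding outer leaf.
- leaf1 (a point): Middle of the rounded tip (lowest point) of leaf 1, the thinnest (5 mm).
- leaf2 (a point): Middle of the rounded tip (lowest point) of leaf 2 (8 mm).
- leaf3 (a point): Middle of the rounded tip (lowest point) of leaf 3, the thickest (11 mm).
- slot (a point): Clamp slot on the analyser: point at the foot of the fixed, rigid aluminium wall (anvil), on its upright face, mid-width, at slot floor level (105 mm above the table). x points from the blue jaw into the anvil, y along the slot, z up. The slot runs from the anvil face (x=0) to the jaw face, at an unknown x between -10.6 and -2.4 mm. A leaf t thick against the anvil has its middle plane at x=-t/2.
- analyser: White analyser 280 x 300 mm, deck 90 mm above the table, screen sloping to +x; origin under its middle, below point slot. Anvil and jaw are 22 mm wide (y), tops 133 mm above the table, slot 28 mm deep, open on top and at both y ends. Sloped lead-ins on top, 0.4 rad off vertical: 2.5 mm of x on the anvil, 4 mm on the jaw. Neighbouring leaves hang free beside the clamp; either way round of the gauge will do.
- jaw (a joint): Blue sprung jaw: how far (m) it is pushed back to slot -x; 0 at rest whatever the gap, 0.009 at most. Spring preload 6 N, then 0.8 N per mm. A leaf binds when one face is on the anvil and the other pushes the jaw back; the first too thick does so by up to about 3 mm. A binding leaf needs 5 to 20 N to push in, a loose one none; one held off the anvil can push the jaw without binding. Friction about 0.45.
- stand: Black stand of the gauge, fixed, 70 x 145 mm; its two notched cheeks hold the bar ends, notch rims 61 mm above the table. Origin under its middle, axes as the gauge's.
- bottle: Bystander: clear jar with blue cap, 38 mm across, 75 mm tall, loose on the analyser's deck; origin under its middle.
- vial: Bystander: small vial with yellow label, 24 mm across, 42 mm tall, loose on the table; origin under its middle.
- dish: Bystander: clear dish, 90 mm across, 16 mm tall, loose on the table; origin under its middle.
Things that resemble listed ones, but are neither listed nor needed, are in the scene too. Leave any red look-alike of the gauge alone.

How it is judged:
By the outcome, as a careful person would: the job done as asked, in the order asked, and still so for the second after the job is handed in, with the robot touching nothing.
It also fails if it takes over 54 s, if anything falls off the work surface, if the arm or the gripper's body presses on something with over 40 N, if the wrist force passes 120 N, or if a joint passes its speed limit or range.

## Working session

There is one attempt and no reset: what is moved stays moved. The work goes in short steps, Python scripts to look and compute and a tool call to move; the robot and the scene stay as the last step left them, time stands still between calls to the robot, and variables do not carry over. Pictures are saved under pics/ and viewed, about 8 in all and at most 12, crops included, and the job is handed in when it is done.

Besides the shell and the picture viewer there is one more tool, called after "Request:" by a JSON object that holds its "api" and its "payload". servo_tool: Moves the arm, as the interface text tells. Shift numbers are shares of 0.1 m and turn numbers shares of 180 degrees, none past 1 either way. Its arguments: {"type":"object","properties":{"plan":{"type":"array"}},"required":["plan"]}

```bash
ls; mkdir -p pics
cat > h.py <<'E'
import numpy as np, cv2
from cell import robot
from scipy.spatial.transform import Rotation as R
def cal(n):
    c=robot.calibration(n); return c
def cloud(d,c):
    h,w=d.shape; v,u=np.mgrid[:h,:w].astype(float)
    x=(u-c['cx'])/c['fx']; y=(v-c['cy'])/c['fy']
    xu,yu=x.copy(),y.copy()
    for _ in range(8):
        s=1+c['k1']*(xu**2+yu**2); xu,yu=x/s,y/s
    P=np.stack([xu*d,yu*d,d],-1)
    Rm=R.from_rotvec(np.ravel(c['rvec'])).as_matrix()
    return (P-np.ravel(c['tvec']))@Rm
def snap(n,name):
    c=cal(n); im,d=robot.capture(n)
    np.savez(f'pics/{name}.npz',im=im,d=d,P=cloud(d,c),**{k:np.array(v) for k,v in c.items()})
    cv2.imwrite(f'pics/{name}.png',im[:,:,::-1]); return im,d,cloud(d,c),c
def proj(c,X):
    Rm=R.from_rotvec(np.ravel(c['rvec'])).as_matrix()
    p=Rm@np.array(X)+np.ravel(c['tvec']); x,y=p[:2]/p[2]; s=1+float(c['k1'])*(x*x+y*y)
    return float(c['fx'])*x*s+float(c['cx']),float(c['fy'])*y*s+float(c['cy'])
E
python3 - <<'E'
from h import *
s=robot.state(); print(s)
snap('top','top0'); snap('side','side0')
for n in('top','side'):
    c=cal(n); Rm=R.from_rotvec(np.ravel(c['rvec'])).as_matrix(); print(n,-Rm.T@np.ravel(c['tvec']),Rm[2],c['fx'])
E
```

```text
pics
{'t': 0.0, 'q': array([-1.35212366e+00,  8.79333918e-02,  1.37223672e+00, -2.69279720e-05,
        1.68360151e+00, -1.03118773e-01]), 'qvel': array([-0.00078229,  0.00024781, -0.00069933, -0.00146613,  0.00081639,
        0.00078394]), 'effort': array([-5.48999815e-04, -3.40176308e+01, -3.02433836e+01,  7.17220595e-02,
        3.27058334e-02, -1.78285782e-04]), 'position': array([ 0.17380383, -0.52123801,  0.20432489]), 'tcp_rot': array([-1.08689793e-03,  9.87083838e-01,  1.60200844e-01, -7.62700320e-05]), 'force': array([0.18701135, 0.0405811 , 0.22847101]), 'torque': array([ 0.02657593, -0.03508777,  0.03660536]), 'width': 0.09411983686186433}
top [0.34802653 0.23659512 1.14347582] [ 0.16855273 -0.033351   -0.98512826] 430.44834416811995
side [0.20594437 1.16753853 1.0665725 ] [ 0.23760415 -0.67158583 -0.70179537] 486.5943936756676
```

View pics/top0.png

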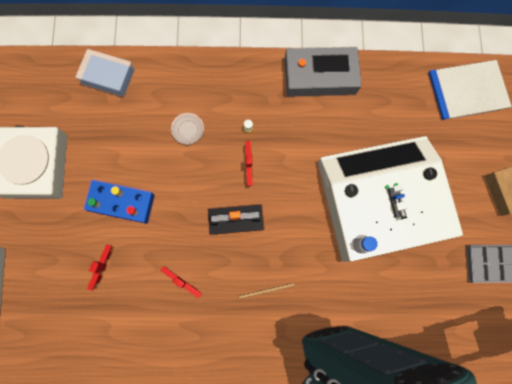

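View pics/side0.png

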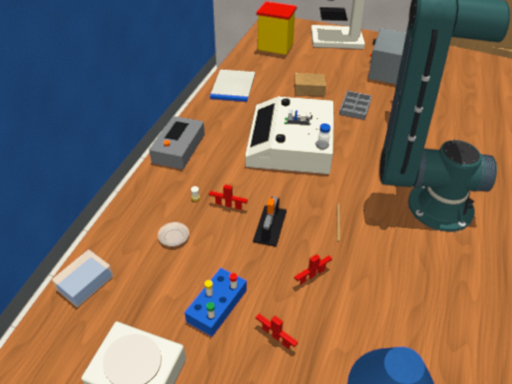

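The top view shows the gauge in its stand at (236,218) and the clamp on the white analyser at (398,200). The bottle is at (366,244), the vial at (248,125) and the dish at (187,128). The red look-alikes are elsewhere. Next I measure roughly.

Run:
```python
from h import *
D=np.load('pics/top0.npz'); P=D['P']; im=D['im'].astype(int)
hsv=cv2.cvtColor(D['im'],cv2.COLOR_RGB2HSV)
def reg(a,b,c,d):
    m=np.zeros(P.shape[:2],bool); m[b:d,a:c]=1; return m
# black stand
m=reg(195,195,275,245)&(hsv[...,2]<70)
cv=P[m]; r=cv2.minAreaRect(cv[:,:2].astype(np.float32)); print('stand',r,np.median(cv[:,2]))
m=reg(195,195,275,245)&(hsv[...,1]>180)&(hsv[...,0]<18)&(P[...,2]>.07); print('handle',m.sum(),P[m].mean(0),P[m][:,2].max())
m=reg(195,195,275,245)&(hsv[...,1]<60)&(hsv[...,2]>90); q=P[m]; print('bar',m.sum(),q.mean(0)); r=cv2.minAreaRect(q[:,:2].astype(np.float32)); print(r)
m=reg(310,130,470,270)&(abs(P[...,2]-.09)<.008); q=P[m]; print('deck',m.sum(),cv2.minAreaRect(q[:,:2].astype(np.float32)),np.median(q[:,2]))
m=reg(375,170,425,230)&(P[...,2]>.11); q=P[m]; print('clamp',m.sum(),q.mean(0),q.min(0),q.max(0),cv2.minAreaRect(q[:,:2].astype(np.float32)))
b=m&(hsv[...,0]>95)&(hsv[...,0]<125)&(hsv[...,1]>120); print('blue',b.sum(),P[b].mean(0) if b.any() else 0)
for v in(244,125,128):pass
for n,(u,v) in dict(bottle=(366,244),vial=(248,125),dish=(187,128),k1=(351,190),k2=(430,173)).items(): print(n,P[v,u])
S=cv2.resize(D['im'][125:270,305:475,::-1],None,fx=4,fy=4,interpolation=cv2.INTER_CUBIC); cv2.imwrite('pics/cl0.png',S)
```

```text
stand ((0.4292771518230438, 0.2518083155155182), (0.16462351381778717, 0.13843831419944763), 5.3245439529418945) 0.009989549319927545
handle 70 [0.4772386  0.25653572 0.11780017] 1.143475815311163
bar 233 [0.48004594 0.25619098 0.06024036]
((0.4847678244113922, 0.25666385889053345), (0.023946179077029228, 0.12258782982826233), 5.306896209716797)
deck 8901 ((0.5103783011436462, -0.14765261113643646), (0.22897571325302124, 0.3019554316997528), 12.00511360168457) 0.08981779552493459
clamp 309 [ 0.50255125 -0.11917878  0.19443283] [ 0.34802653 -0.16317579  0.11042223] [0.55179445 0.23659512 1.14347582] ((0.4510763883590698, 0.043584585189819336), (0.0833331048488617, 0.4295869469642639), 17.119977951049805)
blue 33 [ 0.52208664 -0.1400162   0.12787483]
bottle [ 0.4048988  -0.04658881  0.16346978]
vial [0.72876572 0.22408704 0.04072715]
dish [0.72986722 0.39112283 0.0074358 ]
k1 [ 0.54209927 -0.03179976  0.10270478]
k2 [ 0.58655175 -0.2351097   0.10645171]
```

View pics/cl0.png

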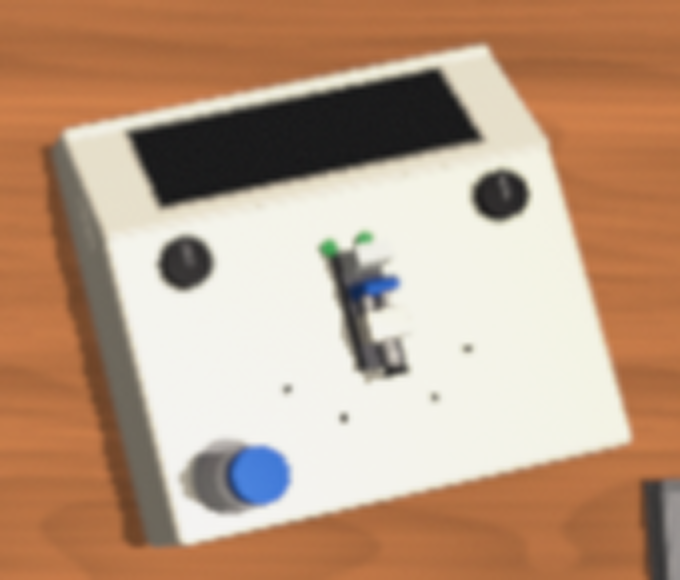

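The clamp sits mid-deck at about (0.52,-0.14) with the blue jaw at crop (375,287). The picture is too coarse to show the slot. I'll work out the tool-frame moves for a wrist look there.

```bash
cat >> h.py <<'E'
def tool():
    s=robot.state(); q=s['tcp_rot']; return np.array(s['position']),R.from_quat([q[1],q[2],q[3],q[0]])
def goto(p,yaw,base=None):
    """row for target TCP p, tool pointing down, tool x at yaw deg"""
    p0,R0=base or tool()
    Rt=R.from_euler('z',yaw,degrees=True)*R.from_euler('x',180,degrees=True)
    rv=(R0.inv()*Rt).as_rotvec()/np.pi; d=R0.inv().apply(np.array(p)-p0)/.1
    return np.round(np.r_[rv,d],4)
E
python3 - <<'E'
from h import *
p,r=tool(); c=cal('wrist'); Rm=R.from_rotvec(np.ravel(c['rvec'])).as_matrix(); C=-Rm.T@np.ravel(c['tvec'])
print('cam in tool',r.inv().apply(C-p),'axis',r.inv().apply(Rm[2]),'right',r.inv().apply(Rm[0]),c['fx'],c['cx'])
print(goto([.45,-.14,.30],18.4))
E
```

```text
cam in tool [ 0.08338667 -0.00028096 -0.1786276 ] axis [-2.83699386e-01  1.67652593e-04  9.58913255e-01] right [-8.27014534e-04  9.99999570e-01 -4.19512436e-04] 327.07944152223683 257.0519980120031
[-6.0000e-04 -1.0000e-04  2.0000e-04  3.8260e+00 -2.7455e+00 -9.4950e-01]
```

Request:
{"api": "servo_tool", "payload": {"plan": [[0,0,0,0.3,-0.2,-0.4,1],[0,0,0,0.65,-0.45,-0.75,0.5],[0,0,0,1,-0.7,-0.95,0.2]]}}

```text
t: 0.4
position: [0.2436, -0.428, 0.2989]
tcp_rot: [0.0, 0.987, 0.159, 0.0]
force: [0.0, 0.2, -0.7]
width: 0.0816
```

Request:
{"api": "servo_tool", "payload": {"plan": [[0,0,0,0.35,-0.25,0,0.2],[0,0,0,0.7,-0.5,0,0.2],[0,0,0,1,-0.7,0,0.2]]}}

```text
t: 0.7
position: [0.3168, -0.3284, 0.2976]
tcp_rot: [0.0, 0.987, 0.161, 0.0]
force: [-0.1, -0.9, -0.6]
width: 0.0584
```

Request:
{"api": "servo_tool", "payload": {"plan": [[0,0,0,0.35,-0.25,0,0.2],[0,0,0,0.7,-0.5,0,0.2],[0,0,0,1,-0.7,0,0.2]]}}

```text
t: 1.0
position: [0.3894, -0.2303, 0.2972]
tcp_rot: [-0.0, 0.987, 0.161, -0.0]
force: [0.0, -0.6, -0.5]
width: 0.0565
```

Request:
{"api": "servo_tool", "payload": {"plan": [[0,0,0,0.35,-0.25,0,0.2],[0,0,0,0.7,-0.5,0,0.2],[0,0,0,0.9,-0.65,0,0.2],[0,0,0,0.9,-0.65,0,0.2],[0,0,0,0.9,-0.65,0,0.2]]}}

```text
t: 1.5
position: [0.4534, -0.142, 0.297]
tcp_rot: [-0.0, 0.987, 0.161, -0.001]
force: [0.2, -0.1, 0.2]
width: 0.0564
```

Run:
```python
from h import *
s=robot.state(); print(s['t'],s['position'],s['width'],s['force'])
snap('wrist','w1')
im=cv2.imread('pics/w1.png'); cv2.imwrite('pics/w1b.png',cv2.resize(im,(768,576)))
```

```text
1.5 [ 0.45336037 -0.14204254  0.2969562 ] 0.056412589306527344 [ 0.15684758 -0.08634719  0.22192386]
```

View pics/w1b.png

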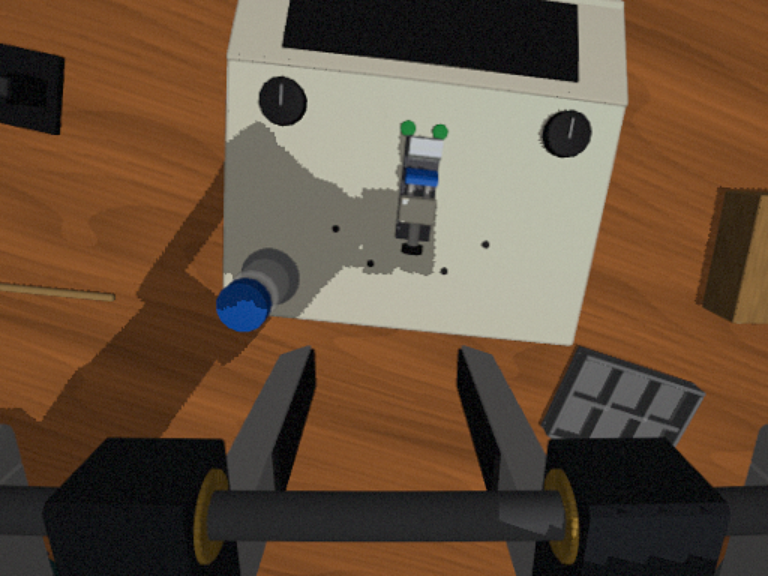

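Request:
{"api": "servo_tool", "payload": {"plan": [[0,0,0.034,0,0.15,0.4,0.2],[0,0,0.034,0,0.3,0.8,0.2],[0,0,0.034,0,0.3,1,0.2],[0,0,0.034,0,0.3,1,0.2]]}}

```text
t: 1.95
position: [0.4602, -0.1713, 0.1933]
tcp_rot: [-0.002, 0.994, 0.106, -0.004]
force: [0.3, 0.2, -0.1]
width: 0.0561
```

Request:
{"api": "servo_tool", "payload": {"plan": [[0,0,0,0,0,0.4,0.2],[0,0,0,0,0,0.4,0.2],[0,0,0,0,0,0.4,0.2],[0,0,0,0,0,0.4,0.2]]}}

```text
t: 2.35
position: [0.4643, -0.1716, 0.1605]
tcp_rot: [0.001, 0.994, 0.107, 0.002]
force: [-0.2, -0.5, 0.6]
width: 0.0564
```

Run:
```python
from h import *
p,r=tool(); print(p,r.as_euler('xyz',degrees=True))
im,d,P,c=snap('wrist','w2')
u,v=proj(c,[.53,-.14,.13]); print(u,v)
u,v=int(u),int(v); a,b=max(0,u-75),max(0,v-55); print(a,b)
cv2.imwrite('pics/w2b.png',cv2.resize(im[b:b+110,a:a+150,::-1],None,fx=5,fy=5,interpolation=cv2.INTER_CUBIC))
```

```text
[ 0.46428012 -0.17156158  0.16050405] [179.82492479  -0.20350043  12.29264549]
230.4373524117161 121.06052027999908
155 66
```

View pics/w2b.png

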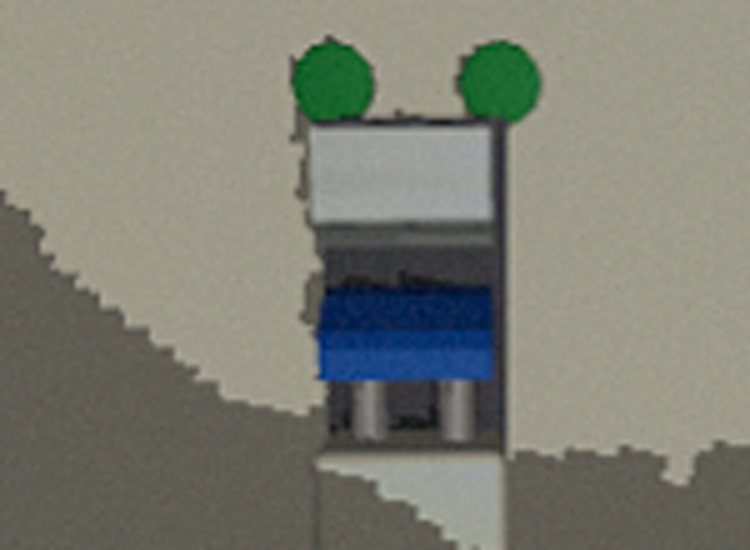

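The crop shows the silver anvil's top at rows 122–222 and its lead-in down to 245. The dark slot floor spans 245–288, the blue jaw's lead-in 288–331 and its top ends at 378, with mid-column about 403. I'll intersect those rays with the known heights.

```bash
cat >> h.py <<'E'
def ray(c,u,v,z):
    x=(u-float(c['cx']))/float(c['fx']); y=(v-float(c['cy']))/float(c['fy']); xu,yu=x,y
    for _ in range(8):
        s=1+float(c['k1'])*(xu*xu+yu*yu); xu,yu=x/s,y/s
    Rm=R.from_rotvec(np.ravel(c['rvec'])).as_matrix(); C=-Rm.T@np.ravel(c['tvec'])
    d=Rm.T@np.array([xu,yu,1]); return C+d*(z-C[2])/d[2]
E
python3 - <<'E'
from h import *
c=np.load('pics/w2.npz'); P=c['P']
f=lambda x,y,z: ray(c,155+(x+.5)/5-.5,66+(y+.5)/5-.5,z)
a=np.radians(12.3); ex=np.array([np.cos(a),np.sin(a)]); ey=np.array([-ex[1],ex[0]])
for n,x,y,z in [('anvtop edge(+2.5)',402,222,.133),('anvface(0)',403,245,.1271),('jawlead bot',405,288,.1236),('jawtop edge',405,331,.133),('jaw back',405,378,.133),('anv back',402,124,.133),('anvL',311,170,.133),('anvR',494,170,.133),('jawL',321,355,.133),('jawR',491,355,.133)]:
    X=f(x,y,z); print(n,X.round(4),'sx',(X[:2]@ex*1e3).round(2),'sy',(X[:2]@ey*1e3).round(2))
# depth check
for y in(150,170,200,345,360): print('top depth z',P[66+y//5,235])
D=P[66:176,155:305]; 
print(goto([.45,.20,.25],15))
E
```

```text
anvtop edge(+2.5) [ 0.5373 -0.1416  0.133 ] sx 494.81 sy -252.86
anvface(0) [ 0.5344 -0.142   0.1271] sx 491.84 sy -252.57
jawlead bot [ 0.5289 -0.1431  0.1236] sx 486.28 sy -252.51
jawtop edge [ 0.5245 -0.1446  0.133 ] sx 481.62 sy -252.99
jaw back [ 0.5187 -0.1457  0.133 ] sx 475.79 sy -252.88
anv back [ 0.5486 -0.1394  0.133 ] sx 506.32 sy -253.07
anvL [ 0.541  -0.1296  0.133 ] sx 501.0 sy -241.91
anvR [ 0.5457 -0.1514  0.133 ] sx 500.94 sy -264.15
jawL [ 0.5193 -0.1349  0.133 ] sx 478.68 sy -242.43
jawR [ 0.5238 -0.1557  0.133 ] sx 478.63 sy -263.69
top depth z [ 0.54541863 -0.14000822  0.13261069]
top depth z [ 0.54311517 -0.14045163  0.13236037]
top depth z [ 0.53965357 -0.14118799  0.13310581]
top depth z [ 0.52229665 -0.14454902  0.13166499]
top depth z [ 0.52038623 -0.14488843  0.13102915]
[ 1.1000e-03 -1.2000e-03 -1.5000e-02  6.5410e-01 -3.6574e+00 -9.0400e-01]
```

Request:
{"api": "servo_tool", "payload": {"plan": [[0,0,0,0,0,-0.5,0.2],[0,0,0,0.1,-0.3,-0.9,0.2],[0,0,0,0.2,-0.6,-0.9,0.2],[0,0,0,0.27,-1,-0.9,0.2]]}}

```text
t: 2.8
position: [0.47, -0.0672, 0.2519]
tcp_rot: [0.002, 0.994, 0.106, 0.004]
force: [-0.7, 0.1, -0.3]
width: 0.0565
```

Request:
{"api": "servo_tool", "payload": {"plan": [[0,0,0,0,-0.5,0,0.2],[0,0,0,0,-1,0,0.2]]}}

```text
t: 3.0
position: [0.4472, 0.032, 0.2499]
tcp_rot: [0.0, 0.994, 0.107, 0.002]
force: [-0.0, 0.2, 0.9]
width: 0.0564
```

Request:
{"api": "servo_tool", "payload": {"plan": [[0,0,0,0,-0.5,0,0.2],[0,0,0,0,-1,0,0.2]]}}

```text
t: 3.2
position: [0.4254, 0.1302, 0.2501]
tcp_rot: [-0.0, 0.994, 0.107, 0.002]
force: [1.2, 0.7, 0.7]
width: 0.0562
```

Request:
{"api": "servo_tool", "payload": {"plan": [[0,0,0.02,0,-0.5,0.2,0.2],[0,0,0.039,0,-1,0.4,0.2],[0,0,0.039,0,-1,0.5,0.2],[0,0,0.039,0,-1,0.5,0.2],[0,0,0.039,0,-1,0.5,0.2]]}}

```text
t: 3.7
position: [0.4049, 0.2252, 0.1987]
tcp_rot: [0.0, 0.999, 0.046, 0.001]
force: [0.4, -0.1, 0.5]
width: 0.0566
```

Run:
```python
from h import *
p,r=tool(); print(robot.state()['t'],p,r.as_euler('xyz',degrees=True))
im,d,P,c=snap('wrist','w3')
u,v=proj(c,[.48,.256,.08]); print(u,v)
u,v=int(u),int(v); a,b=max(0,u-125),max(0,v-70); print(a,b)
cv2.imwrite('pics/w3b.png',cv2.resize(im[b:b+150,a:a+250,::-1],None,fx=3,fy=3,interpolation=cv2.INTER_CUBIC))
```

```text
3.7 [0.40490352 0.22522212 0.19872979] [ 1.79971087e+02 -1.06998327e-01  5.28486909e+00]
230.31539822789102 107.26918370124149
105 37
```

View pics/w3b.png

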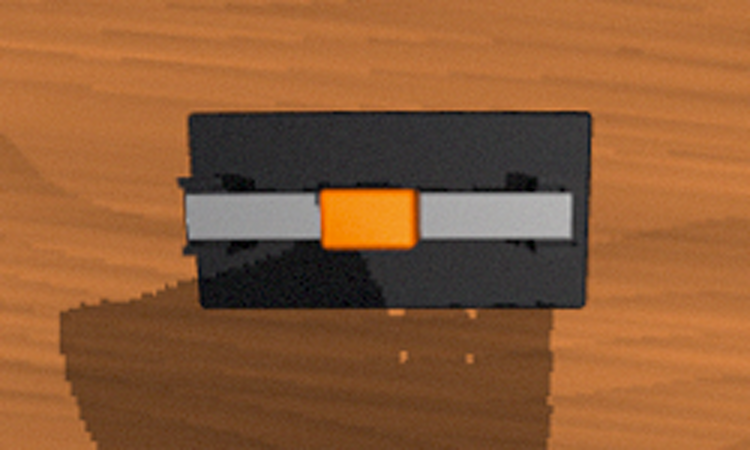

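The gauge lies level in the picture: bar from (187,216) to (573,216) and handle at (370,218), so the tool yaw already matches. Next I compute the grasp.

Run:
```python
from h import *
c=np.load('pics/w3.npz'); P=c['P']
f=lambda x,y,z: ray(c,105+(x+.5)/3-.5,37+(y+.5)/3-.5,z)
L,Rr=f(187,216,.065),f(573,216,.065); print(L,Rr,(L+Rr)/2,np.linalg.norm(L-Rr)); 
d=(L-Rr)[:2]; print('bar dir',np.degrees(np.arctan2(d[1],d[0])))
print('stand',(f(190,113,.01)+f(590,113,.01)+f(585,306,.01)+f(201,306,.01))/4)
hsv=cv2.cvtColor(c['im'],cv2.COLOR_RGB2HSV); m=(hsv[...,0]<20)&(hsv[...,1]>200)&(P[...,2]>.1)&(P[...,2]<.11); q=P[m]; print('handle top',m.sum(),q.mean(0),(q.min(0)+q.max(0))/2)
h=(L+Rr)/2
print(goto([h[0],h[1],.072],5.3))
```

```text
[0.47324329 0.31569541 0.065     ] [0.48392087 0.19678442 0.065     ] [0.47858208 0.25623991 0.065     ] 0.11938942632246023
bar dir 95.13109841115649
stand [0.47889335 0.25621508 0.01      ]
handle top 629 [0.47866166 0.25631211 0.10406153] [0.47855039 0.25639295 0.10368376]
[ 0.0000e+00 -8.0000e-04 -5.0000e-04  7.5500e-01 -2.4520e-01  1.2729e+00]
```

Request:
{"api": "servo_tool", "payload": {"plan": [[0,0,0,0.45,-0.15,0,0.2],[0,0,0,0.755,-0.245,0.3,0.2],[0,0,0,0.755,-0.245,0.7,0.2],[0,0,0,0.755,-0.245,0.7,0.2],[0,0,0,0.755,-0.245,0.7,0.2]]}}

```text
t: 4.25
position: [0.4776, 0.2559, 0.1283]
tcp_rot: [0.0, 0.999, 0.045, -0.0]
force: [1.2, -0.2, 1.6]
width: 0.0565
```

Request:
{"api": "servo_tool", "payload": {"plan": [[0,0,0,0,0,0.3,0.2],[0,0,0,0,0,0.57,0.2],[0,0,0,0,0,0.57,0.2],[0,0,0,0,0,0.57,-0.5],[0,0,0,0,0,0.57,-1],[0,0,0,0,0,0.57,-1],[0,0,0,0,0,0.57,-1],[0,0,0,0,0,0.57,-1],[0,0,0,0,0,0.57,-1]]}}

```text
t: 5.15
position: [0.4778, 0.2575, 0.0719]
tcp_rot: [-0.0, 0.999, 0.046, 0.001]
force: [-0.1, -0.8, 5.4]
width: 0.0256
```

Request:
{"api": "servo_tool", "payload": {"plan": [[0,0,0,0,0,-0.15,-1],[0,0,0,0,0,-0.35,-1],[0,0,0,0,0,-0.6,-1],[0,0,0,0,0,-1,-1]]}}

```text
t: 5.55
position: [0.4751, 0.2566, 0.1689]
tcp_rot: [0.001, 0.999, 0.046, -0.003]
force: [-0.5, 0.7, -1.1]
width: 0.0258
```

Request:
{"api": "servo_tool", "payload": {"plan": [[0,0,0.03,0,-0.3,-0.4,-1],[0,0,0.06,0,-0.7,-0.8,-1],[0,0,0.1,0,-1,-1,-1],[0,0,0.1,0,-1,-1,-1]]}}

```text
t: 5.95
position: [0.4679, 0.3611, 0.2754]
tcp_rot: [-0.003, 0.994, -0.109, 0.003]
force: [-0.1, 0.1, -1.0]
width: 0.026
```

Request:
{"api": "servo_tool", "payload": {"plan": [[0,0,0,-0.3,-0.4,-0.4,-1],[0,0,0,-0.6,-0.8,-0.8,-1],[0,0,0,-0.8,-1,-1,-1],[0,0,0,-0.8,-1,-1,-1],[0,0,0,-0.8,-1,-1,-1],[0,0,0,-0.8,-1,-1,-1]]}}

```text
t: 6.55
position: [0.412, 0.4712, 0.369]
tcp_rot: [0.001, 0.994, -0.111, -0.001]
force: [-0.1, -0.0, -0.6]
width: 0.0257
```

Run:
```python
from h import *
p,r=tool(); s=robot.state(); print(s['t'],p,r.as_euler('xyz',degrees=True),s['width'],s['force'],s['torque'],s['q'])
im,d,P,c=snap('side','s1')
u,v=proj(c,p-[0,0,.03]); print(u,v)
u,v=int(u),int(v); a,b=max(0,u-45),max(0,v-35); print(a,b)
cv2.imwrite('pics/s1b.png',cv2.resize(im[b:b+70,a:a+90,::-1],None,fx=8,fy=8,interpolation=cv2.INTER_CUBIC))
```

```text
6.55 [0.41198515 0.47115663 0.36897952] [ 1.79841447e+02  5.72475232e-02 -1.26988065e+01] 0.02568922552224147 [-0.11555177 -0.03714071 -0.6098774 ] [ 0.00542886 -0.006345   -0.00089977] [ 7.62136519e-01  3.02181076e-01  7.94978104e-01 -7.88720836e-04
  2.04729078e+00  2.55420669e+00]
272.35397215197247 198.4907369004046
227 163
```

View pics/s1b.png

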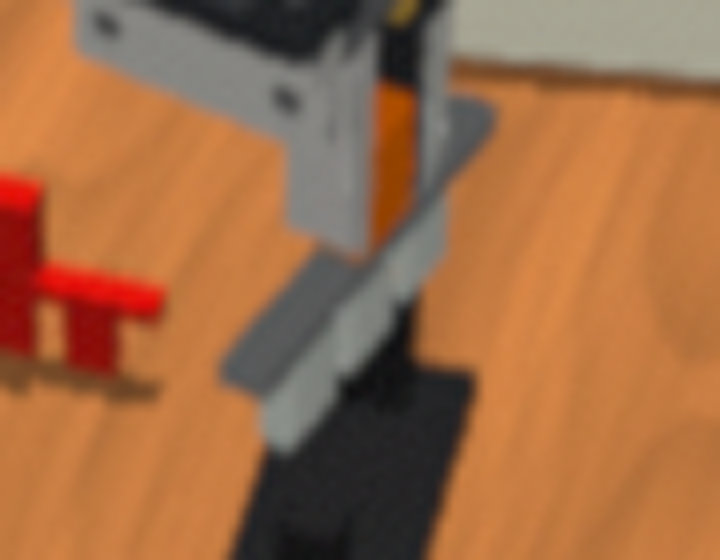

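The side view shows the lifted gauge with its near leaf at (300,400), the middle one at (365,330) and the far one at (420,250). The thickness isn't obvious, so I'll overlay projected outlines for both ways round.

Run:
```python
from h import *
D=np.load('pics/s1.npz'); im=D['im'][:,:,::-1]
p=np.array([.41198515,.47115663,.36897952]); yaw=-12.7
Rz=R.from_euler('z',yaw,degrees=True); O=p-[0,0,.0155]
a,b,w,h,S=250,170,50,60,8
def mask(hyp,off,part):
    M=np.zeros((h*S,w*S),np.uint8); s=1 if hyp=='A' else -1   # A: leaf3 at +y (near side)
    def hull(pts):
        q=np.array([proj(D,O+Rz.apply(x)) for x in pts]); q=((q+off-[a,b]+.5)*S).astype(np.float32)
        cv2.fillConvexPoly(M,cv2.convexHull(q).astype(np.int32),255)
    if part!='leaf': hull([(i*.007,j*.06,k*.01) for i in(-1,1) for j in(-1,1) for k in(0,1)])
    if part!='bar':
      for y,t in((-.032,.005),(0,.008),(.032,.011)):
        hull([(i*t/2,s*y+j*.01,z) for i in(-1,1) for j in(-1,1) for z in(0,-.036+t/2)]+[(0,s*y+j*.01,-.036) for j in(-1,1)])
    return M
# image mask: greenish grey alloy = not orange/brown: low saturation, brightness
hsv=cv2.cvtColor(D['im'],cv2.COLOR_RGB2HSV)[b:b+h,a:a+w]
leafm=(hsv[...,1]<70)&(hsv[...,2]>95)
print('leaf px',leafm.sum())
crop=cv2.resize(im[b:b+h,a:a+w],None,fx=S,fy=S,interpolation=cv2.INTER_CUBIC); out=[]
gm=((hsv[...,1]<80)&(hsv[...,2]>60)).astype(np.float32)
for hyp in'AB':
    best=None
    for dx in np.arange(-3,3.1,.5):
        for dy in np.arange(-3,3.1,.5):
            M=cv2.resize(mask(hyp,np.array([dx,dy]),'all'),(w,h),interpolation=cv2.INTER_AREA)/255.
            sub=np.s_[28:60,:]   # below fingers region
            sc=np.abs(M[sub]-gm[sub]).sum()
            if best is None or sc<best[0]: best=(sc,dx,dy)
    print(hyp,best)
    o=crop.copy()
    for part,col in(('leaf',(255,0,255)),('bar',(255,255,0))):
        cs,_=cv2.findContours(mask(hyp,np.array(best[1:]),part),cv2.RETR_LIST,cv2.CHAIN_APPROX_NONE); cv2.drawContours(o,cs,-1,col,1)
    out.append(o)
cv2.imwrite('pics/hyp.png',np.hstack(out))
```

```text
leaf px 634
A (np.float64(23.976470588235294), np.float64(0.0), np.float64(1.0))
B (np.float64(37.30588235294118), np.float64(0.0), np.float64(1.5))
```

View pics/hyp.png

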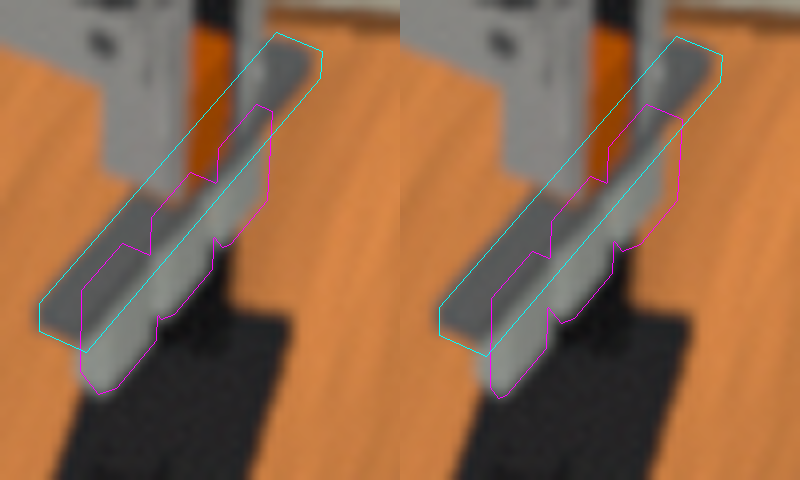

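Hypothesis A fits the picture (residual 24 against 37): leaf 3 is at the near, +y end, so gauge axes equal tool axes with y reversed and leaf 1 is on the tool's +y side. Moving to the clamp for leaf 1.

Request:
{"api": "servo_tool", "payload": {"plan": [[0,0,-0.04,0.15,0.3,0.1,-1],[0,0,-0.085,0.3,0.6,0.25,-1],[0,0,-0.139,0.5,1,0.4,-1],[0,0,-0.139,0.5,1,0.4,-1]]}}

```text
t: 7.0
position: [0.4387, 0.3569, 0.3255]
tcp_rot: [0.003, 0.994, 0.105, -0.004]
force: [0.0, 0.4, -1.5]
width: 0.0255
```

Request:
{"api": "servo_tool", "payload": {"plan": [[0,0,0,0,0.4,0,-1],[0,0,0,0,0.8,0.1,-1],[0,0,0,0,1,0.2,-1]]}}

```text
t: 7.3
position: [0.4604, 0.2627, 0.3102]
tcp_rot: [0.0, 0.994, 0.105, 0.0]
force: [-0.6, 0.2, -0.4]
width: 0.0259
```

Request:
{"api": "servo_tool", "payload": {"plan": [[0,0,0,0,0.4,0.1,-1],[0,0,0,-0.1,0.8,0.2,-1],[0,0,0,-0.17,1,0.2,-1]]}}

```text
t: 7.6
position: [0.4638, 0.1611, 0.288]
tcp_rot: [0.001, 0.994, 0.105, -0.002]
force: [0.3, -0.2, 0.6]
width: 0.0259
```

Request:
{"api": "servo_tool", "payload": {"plan": [[0,0,0,0,0.4,0.1,-1],[0,0,0,0,0.8,0.2,-1],[0,0,0,0,1,0.2,-1]]}}

```text
t: 7.9
position: [0.4851, 0.0635, 0.2681]
tcp_rot: [0.0, 0.994, 0.105, -0.002]
force: [-0.1, 0.3, -0.5]
width: 0.026
```

Request:
{"api": "servo_tool", "payload": {"plan": [[0,0,0,0,0.4,0.1,-1],[0,0,0,0,0.8,0.2,-1],[0,0,0,0,1,0.3,-1],[0,0,0,0,1,0.3,-1]]}}

```text
t: 8.3
position: [0.5062, -0.0337, 0.2377]
tcp_rot: [-0.0, 0.995, 0.104, -0.003]
force: [0.3, 0.5, -2.1]
width: 0.0259
```

Request:
{"api": "servo_tool", "payload": {"plan": [[0,0,0,0,0.4,0,-1],[0,0,0,0,0.8,0,-1],[0,0,0,0,0.8,0,-1],[0,0,0,0,0.8,0,-1]]}}

```text
t: 8.7
position: [0.5241, -0.1088, 0.2404]
tcp_rot: [-0.001, 0.994, 0.107, -0.0]
force: [-0.2, 0.1, -0.5]
width: 0.0258
```

Run:
```python
from h import *
p,r=tool(); s=robot.state(); print(s['t'],p,r.as_euler('xyz',degrees=True),s['width'],s['force'],s['torque'],s['q'][5])
print(goto([.52484,-.11166,.20],12.3))
im,d,P,c=snap('wrist','w4')
cv2.imwrite('pics/w4b.png',cv2.resize(im[80:330,100:400,::-1],None,fx=2.4,fy=2.4,interpolation=cv2.INTER_CUBIC))
```

```text
8.7 [ 0.5241379  -0.10878592  0.24038453] [-1.79919540e+02  1.86728572e-02  1.22404701e+01] 0.025846698488123387 [-0.2309105   0.13557212 -0.52949525] [ 0.02697997 -0.02070764  0.04580093] 1.0460802200184707
[-4.000e-04  1.000e-04 -3.000e-04  9.000e-04  3.010e-02  4.038e-01]
```

View pics/w4b.png

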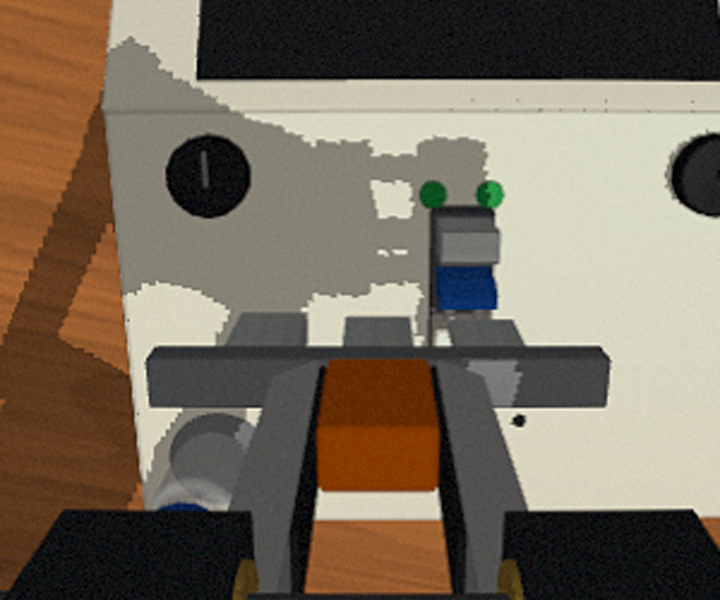

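The picture shows the bar's top face between rows 358 and 407 and columns 147–609, level. The clamp is at (467,262), with leaves visible beneath. I'll compute the gauge's offset in the tool.

Run:
```python
from h import *
c=np.load('pics/w4.npz'); p,r=tool(); p=np.array([.5241379,-.10878592,.24038453]); r=R.from_euler('z',12.25,degrees=True)*R.from_euler('x',180,degrees=True)
f=lambda x,y,z: ray(c,100+(x+.5)/2.4-.5,80+(y+.5)/2.4-.5,z)
zb=p[2]-.0069
for n,x,y in [('front',378,358),('rear',378,406.5),('L',149,382),('R',608,382),('FL',160,358),('FR',600,358)]: print(n,(r.inv().apply(f(x,y,zb)-p)*1e3).round(2))
# clamp again
a=np.radians(12.3); ex=np.array([np.cos(a),np.sin(a)]); ey=np.array([-ex[1],ex[0]])
for n,x,y,z in [('anvtop front edge',470,265,.133),('anvback',470,232,.133),('anvL',440,248,.133),('anvR',499,248,.133)]:
    X=f(x,y,z); print(n,X[:2]@ex*1e3,X[:2]@ey*1e3)
```

```text
front [ 7.96 -0.19  6.9 ]
rear [-5.56 -0.21  6.9 ]
L [  1.27 -59.2    6.9 ]
R [ 1.2  59.02  6.9 ]
FL [  7.92 -55.79   6.9 ]
FR [ 7.85 56.4   6.9 ]
anvtop front edge 493.7385458163479 -252.47098829994107
anvback 506.51655969624045 -252.073614598946
anvL 500.374036488902 -240.98922553755892
anvR 500.34738931538726 -263.17570696309525
```

Request:
{"api": "servo_tool", "payload": {"plan": [[0,0,0,-0.014,0.028,0.2,-1],[0,0,0,-0.014,0.028,0.4,-1],[0,0,0,-0.014,0.028,0.5,-1],[0,0,0,-0.014,0.028,0.5,-1],[0,0,0,-0.014,0.028,0.5,-1],[0,0,0,-0.014,0.028,0.5,-1]]}}

```text
t: 9.35
position: [0.5242, -0.1119, 0.192]
tcp_rot: [0.0, 0.994, 0.108, 0.001]
force: [-1.1, 0.2, -0.5]
width: 0.0257
```

```bash
cat >> h.py <<'E'
def rep():
    p,r=tool(); s=robot.state(); a=np.radians(12.3); ex=np.array([np.cos(a),np.sin(a)]); ey=np.array([-ex[1],ex[0]])
    F=s['force']; T=s['torque']; print('t',s['t'],'slot tcp',(p[:2]@ex*1e3).round(2),(p[:2]@ey*1e3).round(2),'z',(p[2]*1e3).round(2),'eul',r.as_euler('xyz',degrees=True).round(2),'F',(F[:2]@ex).round(2),(F[:2]@ey).round(2),F[2].round(2),'T',(T[:2]@ex).round(3),(T[:2]@ey).round(3),T[2].round(3),'w',s['width'])
E
python3 -c "
from h import *
rep()
im,d,P,c=snap('wrist','w5')
cv2.imwrite('pics/w5b.png',cv2.resize(im[140:260,180:360,::-1],None,fx=4,fy=4,interpolation=cv2.INTER_CUBIC))
rep()"
```

```text
t 9.35 slot tcp 488.36 -221.05 z 191.99 eul [ 1.7993e+02 -1.3000e-01  1.2350e+01] F -1.01 0.39 -0.55 T 0.001 -0.006 -0.016 w 0.025720033713145813
t 9.4 slot tcp 488.34 -221.16 z 191.95 eul [ 1.7993e+02 -1.3000e-01  1.2340e+01] F -0.09 -0.28 -0.33 T -0.023 0.014 0.006 w 0.02600518543354891
```

View pics/w5b.png

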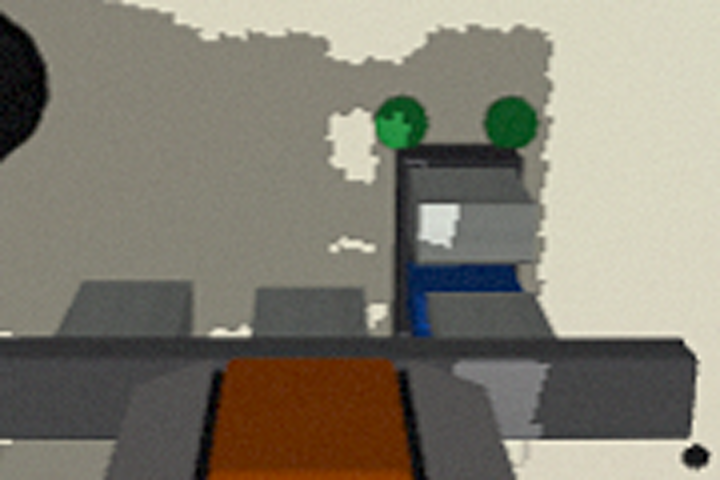

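Run:
```python
from h import *
c=np.load('pics/w5.npz'); a=np.radians(12.3); ex=np.array([np.cos(a),np.sin(a)]); ey=np.array([-ex[1],ex[0]])
f=lambda x,y,z: ray(c,180+(x+.5)/4-.5,140+(y+.5)/4-.5,z)
g=lambda x,y,z: (np.array([f(x,y,z)[:2]@ex,f(x,y,z)[:2]@ey])*1e3).round(2)
print('leaf mid sx',g(480,293,.1408)-[2.36,0],'L',g(430,293,.1408),'R',g(538,293,.1408))
print('anvil top edge -2.5',g(475,263,.133)-[2.5,0],'back',g(475,203,.133), 'L',g(418,235,.133),'R',g(538,235,.133))
im=c['im'][140:260,180:360].astype(int)
for col in (110,115,125): print(col,[tuple(im[y,col]) for y in range(48,76)])
```

```text
leaf mid sx [ 488.83 -252.5 ] L [ 491.2  -243.18] R [ 491.18 -263.33]
anvil top edge -2.5 [ 492.04 -252.41] back [ 506.43 -251.98] L [ 500.13 -241.37] R [ 500.12 -264.2 ]
110 [(np.int64(83), np.int64(86), np.int64(84)), (np.int64(76), np.int64(75), np.int64(73)), (np.int64(72), np.int64(74), np.int64(70)), (np.int64(206), np.int64(208), np.int64(202)), (np.int64(212), np.int64(215), np.int64(204)), (np.int64(211), np.int64(213), np.int64(208)), (np.int64(213), np.int64(218), np.int64(210)), (np.int64(211), np.int64(217), np.int64(207)), (np.int64(209), np.int64(215), np.int64(206)), (np.int64(208), np.int64(212), np.int64(206)), (np.int64(207), np.int64(209), np.int64(201)), (np.int64(208), np.int64(214), np.int64(207)), (np.int64(212), np.int64(216), np.int64(209)), (np.int64(124), np.int64(127), np.int64(123)), (np.int64(115), np.int64(118), np.int64(113)), (np.int64(114), np.int64(116), np.int64(110)), (np.int64(119), np.int64(122), np.int64(118)), (np.int64(95), np.int64(96), np.int64(91)), (np.int64(47), np.int64(64), np.int64(88)), (np.int64(16), np.int64(37), np.int64(75)), (n
[... 2194 characters left out ...]
, np.int64(117), np.int64(114)), (np.int64(119), np.int64(121), np.int64(117)), (np.int64(118), np.int64(119), np.int64(116)), (np.int64(117), np.int64(119), np.int64(116)), (np.int64(122), np.int64(124), np.int64(119)), (np.int64(94), np.int64(92), np.int64(86)), (np.int64(29), np.int64(42), np.int64(77)), (np.int64(3), np.int64(38), np.int64(77)), (np.int64(11), np.int64(35), np.int64(78)), (np.int64(2), np.int64(36), np.int64(78)), (np.int64(18), np.int64(44), np.int64(78)), (np.int64(0), np.int64(31), np.int64(74)), (np.int64(4), np.int64(34), np.int64(82)), (np.int64(90), np.int64(93), np.int64(89)), (np.int64(84), np.int64(85), np.int64(81)), (np.int64(88), np.int64(88), np.int64(86))]
```

Leaf 1's mid-plane is about 3.2 mm off the anvil face and centred along y. I shift +0.4 mm and insert slowly.

Request:
{"api": "servo_tool", "payload": {"plan": [[0,0,0,0.004,0,0.03,-1],[0,0,0,0.004,0,0.06,-1],[0,0,0,0.004,0,0.09,-1],[0,0,0,0.004,0,0.12,-1],[0,0,0,0.004,0,0.15,-1],[0,0,0,0.004,0,0.15,-1],[0,0,0,0.004,0,0.15,-1]]}}

```text
t: 10.1
position: [0.5239, -0.1121, 0.1753]
tcp_rot: [-0.0, 0.994, 0.107, -0.0]
force: [-0.0, -0.1, -0.4]
width: 0.0258
```

```bash
python3 -c "
from h import *
rep()"
```

```text
t 10.1 slot tcp 487.98 -221.09 z 175.35 eul [-1.7999e+02  2.0000e-02  1.2320e+01] F -0.04 -0.12 -0.36 T 0.026 -0.009 0.001 w 0.02575376612810681
```

Request:
{"api": "servo_tool", "payload": {"plan": [[0,0,0,0,0,0.03,-1],[0,0,0,0,0,0.06,-1],[0,0,0,0,0,0.09,-1],[0,0,0,0,0,0.12,-1],[0,0,0,0,0,0.14,-1],[0,0,0,0,0,0.14,-1]]}}

```text
t: 10.7
position: [0.5237, -0.112, 0.161]
tcp_rot: [-0.0, 0.994, 0.107, -0.0]
force: [-0.4, 0.0, -0.5]
width: 0.0258
```

Request:
{"api": "servo_tool", "payload": {"plan": [[0,0,0,0,0,0.01,-1],[0,0,0,0,0,0.02,-1],[0,0,0,0,0,0.02,-1]]}}

```text
t: 11.0
position: [0.5239, -0.1121, 0.1595]
tcp_rot: [0.0, 0.994, 0.107, -0.0]
force: [0.1, 0.0, -1.0]
width: 0.0258
```

```bash
python3 -c "
from h import *
rep()"
```

```text
t 11.0 slot tcp 488.03 -221.12 z 159.48 eul [179.99   0.    12.32] F 0.11 0.03 -1.02 T -0.016 0.014 0.017 w 0.025760905547655547
```

Request:
{"api": "servo_tool", "payload": {"plan": [[0,0,0,0,0,0.01,-1],[0,0,0,0,0,0.01,-1],[0,0,0,0,0,0.01,-1]]}}

```text
t: 11.3
position: [0.5239, -0.1121, 0.1585]
tcp_rot: [0.0, 0.994, 0.107, -0.0]
force: [-0.5, 0.1, 0.1]
width: 0.0256
```

Request:
{"api": "servo_tool", "payload": {"plan": [[0,0,0,0,0,0.01,-1],[0,0,0,0,0,0.01,-1],[0,0,0,0,0,0.01,-1]]}}

```text
t: 11.6
position: [0.5241, -0.1121, 0.1579]
tcp_rot: [0.0, 0.994, 0.107, 0.0]
force: [-1.0, -0.9, 0.8]
width: 0.026
```

Request:
{"api": "servo_tool", "payload": {"plan": [[0,0,0,0.005,0,0,-1],[0,0,0,0.005,0,0,-1],[0,0,0,0.005,0,0,-1]]}}

```text
t: 11.9
position: [0.5243, -0.1121, 0.1578]
tcp_rot: [0.0, 0.994, 0.107, -0.0]
force: [-0.3, 0.7, 3.0]
width: 0.0256
```

Request:
{"api": "servo_tool", "payload": {"plan": [[0,0,0,0.005,0,0,-1],[0,0,0,0.005,0,0,-1],[0,0,0,0.005,0,0,-1]]}}

```text
t: 12.2
position: [0.5248, -0.112, 0.1578]
tcp_rot: [0.0, 0.994, 0.107, -0.0]
force: [-3.1, -0.9, 3.9]
width: 0.026
```

```bash
python3 -c "
from h import *
rep()"
```

```text
t 12.2 slot tcp 488.86 -221.23 z 157.77 eul [1.7998e+02 2.0000e-02 1.2310e+01] F -3.27 -0.23 3.86 T -0.032 0.566 -0.096 w 0.02597940894673426
```

Leaf 1 went to the floor (Fz contact at z≈157.8, as predicted) with no side force until I moved it against the anvil, so it is loose. Now leaf 2.

Request:
{"api": "servo_tool", "payload": {"plan": [[0,0,0,-0.007,0,0,-1],[0,0,0,-0.007,0,-0.1,-1],[0,0,0,-0.007,0,-0.25,-1],[0,0,0,-0.017,0,-0.44,-1],[0,0,0,-0.017,0,-0.44,-1],[0,0,0,-0.017,0.15,-0.44,-1],[0,0,0,-0.017,0.318,-0.44,-1],[0,0,0,-0.017,0.318,-0.38,-1],[0,0,0,-0.017,0.318,-0.34,-1],[0,0,0,-0.017,0.318,-0.34,-1],[0,0,0,-0.017,0.318,-0.34,-1]]}}

```text
t: 13.3
position: [0.5297, -0.143, 0.1908]
tcp_rot: [-0.0, 0.994, 0.107, -0.001]
force: [-0.5, 0.6, -1.3]
width: 0.0258
```

```bash
python3 -c "
from h import *
rep()
im,d,P,c=snap('wrist','w6')
cv2.imwrite('pics/w6b.png',cv2.resize(im[120:260,160:350,::-1],None,fx=4,fy=4,interpolation=cv2.INTER_CUBIC))
rep()"
```

```text
t 13.3 slot tcp 487.1 -252.54 z 190.84 eul [-1.7995e+02  6.0000e-02  1.2330e+01] F -0.35 0.69 -1.27 T -0.005 -0.0 0.036 w 0.025844423576693833
t 13.35 slot tcp 487.31 -252.56 z 191.29 eul [-1.7998e+02  2.0000e-02  1.2340e+01] F -0.2 0.55 -1.32 T -0.007 -0.027 0.062 w 0.026349400557222517
```

View pics/w6b.png

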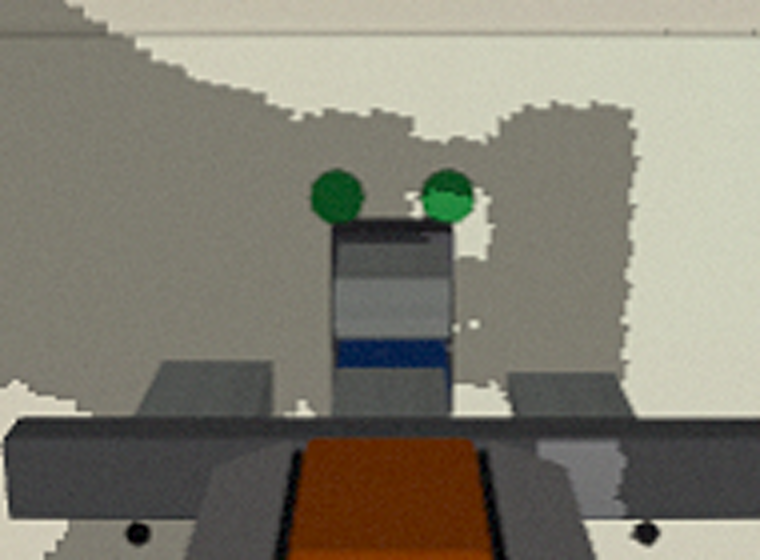

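Leaf 2 (columns 333–452) is centred over the clamp (333–452), just in front of the jaw side. Inserting.

Request:
{"api": "servo_tool", "payload": {"plan": [[0,0,0,0,0,0.03,-1],[0,0,0,0,0,0.06,-1],[0,0,0,0,0,0.08,-1],[0,0,0,0,0,0.1,-1],[0,0,0,0,0,0.12,-1],[0,0,0,0,0,0.12,-1]]}}

```text
t: 13.95
position: [0.5299, -0.1432, 0.1791]
tcp_rot: [-0.0, 0.994, 0.107, -0.0]
force: [0.8, -0.2, -0.5]
width: 0.026
```

```bash
python3 -c "
from h import *
rep()"
```

```text
t 13.95 slot tcp 487.19 -252.81 z 179.08 eul [-1.7998e+02  3.0000e-02  1.2320e+01] F 0.74 -0.37 -0.45 T 0.006 0.012 -0.006 w 0.025962726644297773
```

Request:
{"api": "servo_tool", "payload": {"plan": [[0,0,0,0,0,0.02,-1],[0,0,0,0,0,0.04,-1],[0,0,0,0,0,0.06,-1],[0,0,0,0,0,0.07,-1],[0,0,0,0,0,0.07,-1]]}}

```text
t: 14.45
position: [0.5306, -0.1434, 0.1756]
tcp_rot: [0.001, 0.994, 0.107, 0.002]
force: [-1.3, 1.3, 7.6]
width: 0.0258
```

```bash
python3 -c "
from h import *
rep()"
```

```text
t 14.45 slot tcp 487.9 -253.12 z 175.57 eul [ 1.799e+02 -1.700e-01  1.232e+01] F -0.97 1.5 7.6 T 0.38 0.456 0.033 w 0.02577726422600759
```

Binding has begun (Fz 7.6 N, side force balanced). Pushing on gently.

Request:
{"api": "servo_tool", "payload": {"plan": [[0,0,0,0,0,0.02,-1],[0,0,0,0,0,0.04,-1],[0,0,0,0,0,0.06,-1],[0,0,0,0,0,0.06,-1]]}}

```text
t: 14.85
position: [0.5306, -0.144, 0.169]
tcp_rot: [0.001, 0.994, 0.107, 0.001]
force: [-1.6, -0.5, 6.2]
width: 0.0258
```

```bash
python3 -c "
from h import *
rep()"
```

```text
t 14.85 slot tcp 487.77 -253.69 z 169.0 eul [ 1.7984e+02 -1.5000e-01  1.2310e+01] F -1.67 -0.18 6.16 T 0.033 0.343 0.021 w 0.02582047130292699
```

Request:
{"api": "servo_tool", "payload": {"plan": [[0,0,0,0,0,0.02,-1],[0,0,0,0,0,0.04,-1],[0,0,0,0,0,0.06,-1],[0,0,0,0,0,0.08,-1],[0,0,0,0,0,0.08,-1]]}}

```text
t: 15.35
position: [0.5306, -0.144, 0.1607]
tcp_rot: [0.001, 0.994, 0.107, 0.001]
force: [-0.4, 0.0, 5.6]
width: 0.0254
```

```bash
python3 -c "
from h import *
rep()"
```

```text
t 15.35 slot tcp 487.73 -253.74 z 160.72 eul [ 1.7984e+02 -1.3000e-01  1.2310e+01] F -0.34 0.09 5.62 T -0.042 0.301 0.02 w 0.025363987366425235
```

Request:
{"api": "servo_tool", "payload": {"plan": [[0,0,0,0,0,0.015,-1],[0,0,0,0,0,0.03,-1],[0,0,0,0,0,0.03,-1],[0,0,0,0,0,0.03,-1]]}}

```text
t: 15.75
position: [0.5306, -0.144, 0.1579]
tcp_rot: [0.001, 0.994, 0.107, 0.001]
force: [-1.3, 0.5, 6.7]
width: 0.0259
```

Request:
{"api": "servo_tool", "payload": {"plan": [[0,0,0,0,0,0.01,-1],[0,0,0,0,0,0.01,-1],[0,0,0,0,0,0.01,-1]]}}

```text
t: 16.05
position: [0.5306, -0.144, 0.1579]
tcp_rot: [0.001, 0.994, 0.107, 0.002]
force: [-2.3, 0.5, 9.4]
width: 0.0258
```

```bash
python3 -c "
from h import *
rep()"
```

```text
t 16.05 slot tcp 487.76 -253.76 z 157.86 eul [ 1.7982e+02 -1.6000e-01  1.2310e+01] F -2.15 1.0 9.36 T 0.202 0.542 0.002 w 0.025767803096351037
```

Floor reached: z stopped at 157.9, the same as leaf 1, with force rising. I relax the push, open and retreat.

Request:
{"api": "servo_tool", "payload": {"plan": [[0,0,0,0,0,-0.02,-1],[0,0,0,0,0,-0.035,-1],[0,0,0,0,0,-0.035,-1],[0,0,0,0,0,-0.035,-0.3],[0,0,0,0,0,-0.035,0],[0,0,0,0,0,-0.035,0.2],[0,0,0,0,0,-0.035,0.2],[0,0,0,0,0,-0.035,0.2]]}}

```text
t: 16.85
position: [0.5299, -0.1431, 0.1579]
tcp_rot: [-0.0, 0.994, 0.107, -0.0]
force: [-0.5, -0.4, 0.3]
width: 0.0561
```

Request:
{"api": "servo_tool", "payload": {"plan": [[0,0,0,0,0,-0.15,0.2],[0,0,0,0,0,-0.4,0.2],[0,0,0,0,0,-0.8,0.2],[0,0,0,-0.1,0,-1,0.2],[0,0,0,-0.2,0,-1,0.2],[0,0,0,-0.2,0,-1,0.2]]}}

```text
t: 17.45
position: [0.5098, -0.1478, 0.2589]
tcp_rot: [0.0, 0.994, 0.107, 0.001]
force: [-0.6, 0.7, -0.8]
width: 0.0562
```

Run:
```python
from h import *
rep()
im,d,P,c=snap('wrist','w7')
cv2.imwrite('pics/w7b.png',cv2.resize(im[:,:,::-1],(768,576)))
a=np.radians(12.3); ex=np.array([np.cos(a),np.sin(a)]); ey=np.array([-ex[1],ex[0]])
hsv=cv2.cvtColor(im,cv2.COLOR_RGB2HSV); m=(hsv[...,0]<20)&(hsv[...,1]>200)&(P[...,2]>.17)&(P[...,2]<.22); q=P[m]
print('handle top z',m.sum(),np.percentile(q[:,2],[10,50,90]),'sx,sy',q[:,:2].mean(0)@ex,q[:,:2].mean(0)@ey)
```

```text
t 17.45 slot tcp 466.62 -253.04 z 258.89 eul [ 1.7994e+02 -6.0000e-02  1.2280e+01] F -0.46 0.83 -0.83 T -0.032 0.042 -0.045 w 0.056165068151170325
handle top z 755 [0.1803212  0.18990012 0.19091575] sx,sy 0.4902597894938596 -0.2533114069884753
```

View pics/w7b.png

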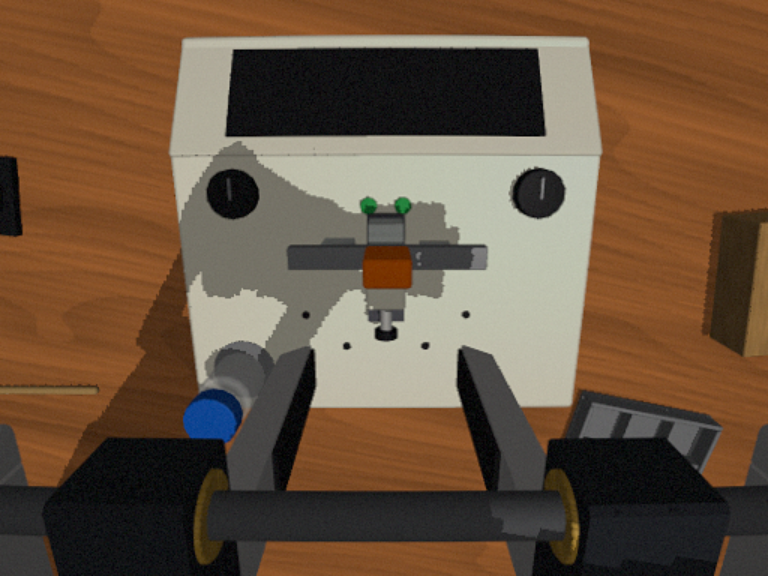

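The gauge stands upright in the slot on leaf 2: bar level at (387,257), handle at (387,268). The handle top is at 0.190–0.191 m, against 0.191 m expected when fully down. The bottle has not moved and the gripper is clear. Handing in.

```bash
python3 -c "
from h import *
print(robot.sign_off())"
```

```text
the job is handed in; nothing more can be done
None
```

The clamp is open more than 5 mm and less than 8 mm, so **leaf 2 (8 mm) is the answer**. From the images I estimate the gap at about 6–6.5 mm. The gauge is standing upright in the slot on leaf 2, released, and the job is handed in.

- **Leaf 1 (5 mm), tried first:** it went to the slot floor with no side or insertion force. I felt the anvil only when I moved the leaf sideways, so it is loose.
- **Leaf 2 (8 mm), tried second:** it began to bind at the lead-in. It needed a steady 6–8 N to push in, with the side force nearly balanced between anvil and jaw. It stopped at the same height as leaf 1 (gripper tip at 157.9 mm).
- **Leaf 3 (11 mm):** not tried, since leaf 2 was the first to bind.

**Last checks:** after release the handle top read 0.190–0.191 m, against 0.191 m expected when fully down. The bar looked level, the gripper was clear and the bottle showed no sign of being disturbed. The clock read 17.5 s of the 54 s allowed, and contact forces stayed under 10 N in every reading.

**One disagreement:** leaf 2 settled about 0.7 mm further toward the anvil than I predicted from leaf 1's contact. I put this down to the arm giving slightly. I did not measure the jaw's displacement directly. That it binds is inferred from the forces and the gap seen in the images.

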